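Eject the charged battery pack and catch it

TASK

Two charging docks stand on the bench, and the one with the green lamp has finished. Press its blue release key with one finger while the other finger waits just in front of the pack, so that the pack which the spring kicks out is caught before it runs off down the ramp; then let it slide down gently against the finger to the stop at the foot of the ramp and leave it lying there, with the robot clear. Do not lift the pack, and leave the amber dock, its key and its pack and everything else on the bench alone.

Things in the scene. Friction and masses are not known exactly. Their poses are not given: they have to be found in the camera images.
- deck_green: ramp of the grey fixed dock (240 x 125 mm) with the green lamp. Origin 48 mm above the bench, on the ramp surface, where the middle of a seated pack's lower front edge lies. +x up the ramp (18 degree slope; its foot is at -x, towards the robot), +y left across it, +z square out of it. Side guides: inner faces y = +-36 mm, 12 mm high. Frame of all deck numbers.
- pack_green: black tool battery, 0.48 kg, 111 x 69 mm, in the dock with the green lamp, on its base, rails up; solid to 39.5 mm, rails to 50 mm. Origin: centre of its underside; axes as the deck's. Its front face, square to the ramp, lies 53 mm from the origin at -x. Origin at deck x = +53 mm when seated, -9 mm when against the stop (62 mm of travel).
- key_green (a point): centre of the top of the blue release key (36 mm along the ramp, 26 mm across) of the green dock, outside the right guide: x = -29, y = -60, z = 24 mm in the deck frame when up. Its housing, x -58 to 0, y -80 to -40 mm, is 10 mm high there.
- release_green (a joint): travel of the release key of the green dock: 0 up, 0.011 m fully down, square into the ramp. It takes 3 to 5 N. From about 8 mm the catch is clear and the spring ejector behind the pack kicks it down the ramp (7 N over 7 mm); it then slides on by its weight on slick strips and slams into the stop unless blocked. Once the pack is over the catch, the key stays down when let go and does no harm.
- catch_green (a point): middle of the top of the steel catch that stands in front of the seated pack: 26 mm wide, 7 mm thick, 8 mm above the ramp surface; it sinks with the key
- stop_green (a point): middle of the upper edge of the stop across the foot of the ramp, on the face that the pack meets: deck x = -62 mm, 12 mm above the ramp surface; the stop is 12 mm thick. The pack should come to it slower than 0.2 m/s
- lamp_green (a point): green status lamp, a bar 18 x 52 mm on top of the contact housing (deck x = 115 to 157 mm, 48 mm above the ramp) behind the pack
- deck_amber: ramp of the grey fixed dock (240 x 125 mm) with the amber lamp. Origin 48 mm above the bench, on the ramp surface, where the middle of a seated pack's lower front edge lies. +x up the ramp (18 degree slope; its foot is at -x, towards the robot), +y left across it, +z square out of it. Side guides: inner faces y = +-36 mm, 12 mm high. Still charging; leave alone.
- pack_amber: black tool battery, 0.48 kg, 111 x 69 mm, in the dock with the amber lamp, on its base, rails up; solid to 39.5 mm, rails to 50 mm. Origin: centre of its underside; axes as the deck's. Its front face, square to the ramp, lies 53 mm from the origin at -x. To be left where it is.
- release_amber (a joint): travel of the release key of the amber dock: 0 up, 0.011 m fully down, square into the ramp. Not to be pressed.
- lamp_amber (a point): amber status lamp, a bar 18 x 52 mm on top of the contact housing behind the pack that is still charging
- masking_tape: roll of masking tape lying flat near the front of the bench, 100 mm across, 25 mm high; bystander; origin at the centre of its underside
- tape_measure: yellow tape measure standing on the bench, 39 x 69 x 64 mm; bystander; origin at the centre of its underside
- glue: red and white glue tube lying near the front of the bench, 146 x 43 x 29 mm; bystander; origin at the centre of its underside

How it is judged:
By the outcome, as a careful person would: the job done as asked, in the order asked, and still so for the second after the job is handed in, with the robot touching nothing.
It also fails if it takes over 48 s, if anything falls off the work surface, if the arm or the gripper's body presses on something with over 40 N, if the wrist force passes 120 N, or if a joint passes its speed limit or range.

ROBOT

A 6-joint arm with a two-finger parallel gripper is mounted at the origin on a cart in front of the work surface, level with it; the furniture and walls round the work are solid. World frame = base frame: x ahead of the robot, y to its left, z up, the work surface at z = 0. Lengths are in mm, angles in rad, forces in N, time in s.
With the tool pointing down it reaches from about 300 to 875 mm from the base axis. Payload 6.4 kg.
Tool frame: the origin (TCP) lies at the very end of the fingers, on their centre line; the grasp point (between the pads) lies 19 mm behind it (manip.pinch_z is the distance from the TCP to the grasp point, in mm); z points along the fingers, y is the line along which they close (so a half turn about z gives the same grasp; the last joint's range is limited). The gripper opens to 85 mm and grips with 20 to 120 N. Pads are 22 mm wide; open, the fingers measure 114 mm over their backs; the gripper's body (76 mm by 85 mm) begins 54 mm behind the grasp point. The pads swing forward as they close: fully open they stand 13 mm farther back than shut.
Start: joints at [0.92, 0.181, 1.607, -0, 1.354, -0.206], TCP at [247.4, 519.07, 231.288] pointing down, gripper open.
Joint ranges: [-2.99, 2.99], [-0.89, 2.07], [0.3, 2.58], [-1.14, 4.28], [0, 2.63], [-3.12, 3.12]. Speed limits (rad/s): [2.57, 2.57, 3.01, 3.14, 3.14, 3.14].

INTERFACE

Orientations are given as a rotation vector (axis times angle).
In Python, from station import readout, vision, ticket, finder, manip gives the robot as it stands.
- The arm moves only by the shell command python3 -m pendant 'ROWS' [OPENING] [FORCE]. ROWS is JSON, a list that holds one entry, the list of rows, each a list of 4 numbers: the shift along the tool's x, y, z in m, then the turn about the tool's z in rad. A call has exactly 10 rows; each row shifts and turns the commanded pose from where the row before left it, along the tool's axes as they then stand; what a row does not reach is not made up. A row lasts 1/10 s, in which the tool goes at most 50 mm and 8.59 degrees, less where a joint would pass 70% of its speed; a pose out of reach is approached as far as the arm can. A call with a gripper value outside its range is refused whole. OPENING is the finger opening in m, from 0 to 0.0854, set as the call begins (- or left out, the last holds). The fingers move at their own pace and stop on an object; FORCE is the grip in N (left out, the last holds). Time passes only in rows, so rows that do not move let the fingers close, or fill a call up. It gives the time, the measured TCP pose, the force, the opening and the grip force at its end, in the units of the state.
- readout.get_state(): the state, without advancing time (a new reading comes with each control period).
- vision.get_image(name): name is "scene" or "top" or "wrist"; returns the picture (420x560x3 uint8, red, green, blue); there is no depth.
- vision.camera_params(name): a dict with "vfov" (degrees; the focal length in pixels is half the picture's height over the tangent of half this angle, whatever the lens; pixels are square), "cx", "cy" (the principal point, pixels), "R" (3x3) and "t" (3): a world point X has camera coordinates R X + t. Camera axes: x right, y down, z forward; pixel columns grow to the right and rows downward; lengths in mm; the calibration is good to about 2 mm. A picture is of the moment at which its call begins: read the wrist's pose just before it. camera_params takes no time and is no camera call; for the wrist camera it gives the pose at the moment of the call.
- ticket.sign_off(): hands the job in; it is judged then, once.
Trained networks look in the newest picture that a camera, given by its name, has taken for a name from the list of things; names that differ only in an ending like _2 or _b are one class to them, and where a whole thing is asked for, a point or a joint stands for the part that bears it (a point fixed in the world has none). Each returns a list of dicts, best first, with "conf" (0 to 1); they miss things now and then, are a little off and sometimes report something else, mostly with a low value. They report only what shows in the picture. A call takes as long as a camera call.
- finder.outline_of(target, camera): "pixels" (420x560 bool, what is visible of it) and "location" ([row, column] in pixels, amid what is visible of it).
The state is a dict: "time": time; "q": joint angles; "dq": joint speeds; "joint_torque": joint torques, N m; "tcp_pos": TCP position; "orientation": TCP orientation; "wrist_force": force on the tool from outside, world axes, zero at the start; "moment": the same for the moment, N m; "opening": finger opening in mm; "grip_force": force on a finger pad.
Only numpy, scipy, OpenCV 4.12 (cv2) and the standard library are available. Lean on these libraries where they do the work, as an engineer would, in place of code of your own. Each camera call takes 0.05 s, during which the arm holds its last target. There are 200 camera calls.

## Working session

There is one attempt and no reset: what is moved stays moved. The work goes in short steps, Python scripts to look and compute and a shell command to move; the robot and the scene stay as the last step left them, time stands still between calls to the robot, and variables do not carry over. Pictures are saved under pics/ and viewed, at most 10 in all, crops included, and the job is handed in when it is done.

```bash
ls; mkdir -p pics; python3 - <<'E'
from station import readout, vision, finder, manip
import cv2, numpy as np
s=readout.get_state(); print(s['time'],s['tcp_pos'],s['orientation'],s['q'],s['opening'])
for c in ['scene','top']:
    im=vision.get_image(c); cv2.imwrite(f'pics/{c}0.png',im[:,:,::-1]); p=vision.camera_params(c); print(c,p)
    for n in ['lamp_green','key_green','pack_green','lamp_amber']:
        for d in finder.outline_of(n,c)[:2]: print(c,n,d['conf'],d['location'],d['pixels'].sum())
E
```

```text
pics
0.0 [247.05871566 518.60320013 230.36872775] [-6.92755018e-01 -3.06353317e+00  2.54188704e-03] [ 9.19695780e-01  1.81560794e-01  1.60801693e+00 -2.88768987e-05
  1.35378167e+00 -2.06315919e-01] 85.11989700853046
scene {'vfov': 44.39738990793618, 'cx': 262.44245507917293, 'cy': 214.12847420191167, 'R': array([[ 0.85971192, -0.51068036, -0.01004908],
       [-0.29695592, -0.4837136 , -0.82330938],
       [ 0.41558706,  0.71079302, -0.5675039 ]]), 't': array([-451.85711399,  283.0354484 , 1244.67954072])}
scene lamp_green 0.57 [278.8, 344.4] 1723
scene key_green 0.68 [304.4, 319.0] 207
scene pack_green 0.76 [269.2, 334.7] 1247
scene pack_green 0.63 [235.7, 241.0] 119
scene lamp_amber 0.59 [221.2, 269.3] 1149
top {'vfov': 51.392749072842754, 'cx': 274.8697906663282, 'cy': 212.12162286653256, 'R': array([[ 0.00727781, -0.99960944, -0.02698138],
       [-0.99353708, -0.00417187, -0.11343136],
       [ 0.11327449,  0.02763254, -0.99317941]]), 't': array([  78.11590679,  546.0701224 , 1195.84400281])}
top lamp_green 0.74 [260.4, 245.3] 426
top lamp_green 0.68 [164.9, 389.0] 1090
top key_green 0.66 [195.1, 268.7] 1049
top key_green 0.49 [218.7, 405.2] 134
top pack_green 0.84 [188.5, 388.6] 1132
top lamp_amber 0.69 [177.8, 274.2] 1333
top lamp_amber 0.18 [217.6, 402.8] 138
```

```bash
python3 - <<'E'
import cv2
a=cv2.imread('pics/top0.png')
b=cv2.imread('pics/scene0.png')
cv2.imwrite('pics/t1.png',cv2.resize(a[110:320,190:470],None,fx=2.85,fy=2.85,interpolation=cv2.INTER_CUBIC))
cv2.imwrite('pics/s1.png',cv2.resize(b[150:360,160:440],None,fx=2.85,fy=2.85,interpolation=cv2.INTER_CUBIC))
E
```

```text
(no output)
```

View pics/t1.png

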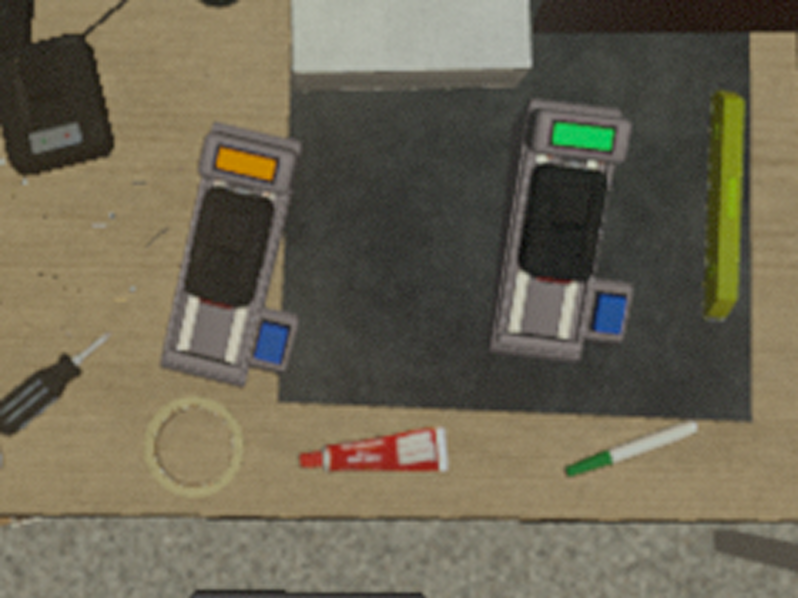

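View pics/s1.png

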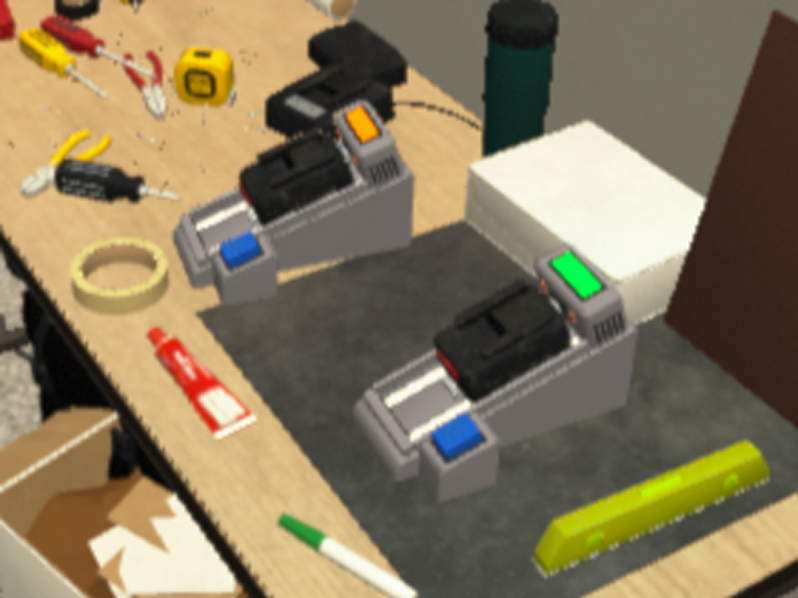

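The green-lamp dock is the right one in the top view: lamp about (395,158), key about (404,220). The amber dock is on the left. Next I fit the deck pose from the colour centroids in both cameras.

```bash
cat > h.py <<'E'
import numpy as np, cv2
from scipy.optimize import least_squares
def deckR(yaw):
    c,s=np.cos(yaw),np.sin(yaw); a=np.radians(18); ca,sa=np.cos(a),np.sin(a)
    return np.array([[c,-s,0],[s,c,0],[0,0,1]])@np.array([[ca,0,-sa],[0,1,0],[sa,0,ca]])
def proj(p,X):
    f=210/np.tan(np.radians(p['vfov'])/2); c=p['R']@X+p['t']
    return np.array([p['cx']+f*c[0]/c[2],p['cy']+f*c[1]/c[2]])
def blobs(im,lo,hi):   # BGR picture -> centroids, big first
    m=cv2.inRange(cv2.cvtColor(im,cv2.COLOR_BGR2HSV),lo,hi)
    n,l,st,c=cv2.connectedComponentsWithStats(m)
    return [(st[i,4],c[i]) for i in np.argsort(-st[1:,4])+1 if st[i,4]>8]
BLUE=((105,120,60),(125,255,255)); GREEN=((55,150,120),(75,255,255))
KEY=np.array([-29,-60,24.]); LAMP=np.array([136,0,50.])
E
python3 - <<'E'
from h import *
from station import vision
obs=[]
for c in ['scene','top']:
    im=cv2.imread(f'pics/{c}0.png');p=vision.camera_params(c)
    print(c,'blue',blobs(im,*BLUE)[:3],'green',blobs(im,*GREEN)[:3])
    g=blobs(im,*GREEN)[0][1]; b=min(blobs(im,*BLUE),key=lambda t:np.hypot(*(t[1]-g)) if t[0]>40 else 1e9)[1]
    obs+= [(p,KEY,b),(p,LAMP,g)]
def res(v,lx=136):
    return np.concatenate([proj(p,deckR(v[2])@(np.array([lx,0,50.]) if L is LAMP else L)+[v[0],v[1],48])-o for p,L,o in obs])
r=least_squares(res,[450,0,0]); print(r.x,np.degrees(r.x[2]),r.fun.round(1))
r=least_squares(lambda v:res(v,v[3]),[450,0,0,136]); print(r.x,np.degrees(r.x[2]),r.fun.round(1))
E
```

```text
scene blue [(np.int32(564), array([142.69858156, 117.78900709])), (np.int32(323), array([131.67801858,  71.87616099])), (np.int32(168), array([319.89285714, 302.79166667]))] green [(np.int32(521), array([ 42.93090211, 132.94241843])), (np.int32(141), array([361.96453901, 246.18439716])), (np.int32(54), array([265.59259259, 335.94444444]))]
top blue [(np.int32(128), array([403.3828125, 219.671875 ])), (np.int32(121), array([284.79338843, 229.7107438 ]))] green [(np.int32(166), array([394.        , 157.35542169]))]
[413.84262366 -10.26949558   2.25148314] 129.00048144694622 [ 105.9  128.7  144.4   92.6  -99.3   14.4 -119.7  130.2]
[392.37347006   8.9325985    1.95809362 102.02055519] 112.19050037558817 [  99.3  131.4  150.5   92.4  -98.9   22.2 -121.9  122.2]
```

```bash
python3 - <<'E'
from h import *
from station import vision
obs=[]
G={'scene':(361.96,246.18),'top':(394,157.36)};B={'scene':(319.89,302.79),'top':(403.38,219.67)}
for c in G:
    p=vision.camera_params(c); obs+= [(p,0,np.array(B[c])),(p,1,np.array(G[c]))]
def res(v,lx=136):
    return np.concatenate([proj(p,deckR(v[2])@(np.array([lx,0,50.]) if L else KEY)+[v[0],v[1],48])-o for p,L,o in obs])
for f,x in ((res,[500,-150,0]),(lambda v:res(v,v[3]),[500,-150,0,136])):
    r=least_squares(f,x); print(r.x,np.degrees(r.x[2]),r.fun.round(1))
v=least_squares(res,[500,-150,0]).x
yaw=v[2]; c,s=np.cos(yaw),np.sin(yaw)
# hover target: heading coords X=-30,Y=-30
t=v[:2]+np.array([[c,-s],[s,c]])@[-30,-30]; print('target',t)
from station import readout
from scipy.spatial.transform import Rotation as Ro
st=readout.get_state(); R=Ro.from_rotvec(st['orientation']).as_matrix(); print(R.round(3))
print('tool y heading off', np.degrees(np.arctan2(-R[0,1],R[1,1])), 'shift tool xy', R.T@np.r_[t-st['tcp_pos'][:2],0])
E
```

```text
[ 5.64831718e+02 -2.17132813e+02 -1.15359870e-01] -6.609633649309504 [-0.5 -1.6 -0.5 -0.1  1.3 -0.   0.4 -0.2]
[ 5.64536077e+02 -2.17164086e+02 -1.13914099e-01  1.36482165e+02] -6.526797082774187 [-0.5 -1.5 -0.5 -0.2  1.4  0.   0.4 -0.2]
target [ 531.57798986 -243.48029057]
[[-0.903  0.43  -0.   ]
 [ 0.43   0.903 -0.   ]
 [ 0.    -0.    -1.   ]]
tool y heading off -25.483451743977522 shift tool xy [-5.84642428e+02 -5.66074032e+02  2.15310651e-02]
```

```bash
python3 -m pendant '[[[-0.0292,-0.0283,0,0],[-0.0292,-0.0283,0,0],[-0.0292,-0.0283,0,0],[-0.0292,-0.0283,0,0],[-0.0292,-0.0283,0,0],[-0.0292,-0.0283,0,0],[-0.0292,-0.0283,0,0],[-0.0292,-0.0283,0,0],[-0.0292,-0.0283,0,0],[-0.0292,-0.0283,0,0]]]' 0.045 20
python3 -m pendant '[[[-0.0292,-0.0283,0,0],[-0.0292,-0.0283,0,0],[-0.0292,-0.0283,0,0],[-0.0292,-0.0283,0,0],[-0.0292,-0.0283,0,0],[-0.0292,-0.0283,0,0],[-0.0292,-0.0283,0,0],[-0.0292,-0.0283,0,0],[-0.0292,-0.0283,0,0],[-0.0292,-0.0283,0,0]]]'
python3 -m pendant '[[[0,0,0,-0.0413],[0,0,0,-0.0413],[0,0,0,-0.0413],[0,0,0,-0.0413],[0,0,0,-0.0413],[0,0,0,-0.0413],[0,0,0,-0.0413],[0,0,0,-0.0413],[0,0,0,0],[0,0,0,0]]]'
python3 - <<'E'
from station import vision,readout
import cv2
print(readout.get_state()['q'].round(3) if hasattr(readout.get_state()['q'],'round') else 0)
im=vision.get_image('wrist'); cv2.imwrite('pics/w1.png',im[:,:,::-1])
im=vision.get_image('top'); cv2.imwrite('pics/top1.png',im[:,:,::-1])
E
```

```text
time: 1.5
tcp_pos: [389.6, 136.4, 231.6]
orientation: [0.693, 3.063, 0.001]
wrist_force: [0.8, 0.9, -0.4]
opening: 45.1
grip_force: 0.0
time: 2.5
tcp_pos: [531.4, -244.9, 231.3]
orientation: [0.693, 3.064, -0.0]
wrist_force: [0.5, 0.9, 0.2]
opening: 45.1
grip_force: 0.0
time: 3.5
tcp_pos: [531.0, -243.1, 231.3]
orientation: [-0.181, -3.136, -0.0]
wrist_force: [0.9, 0.2, 0.3]
opening: 44.7
grip_force: 0.0
[-0.632  0.201  1.584 -0.     1.357 -2.088]
```

View pics/w1.png

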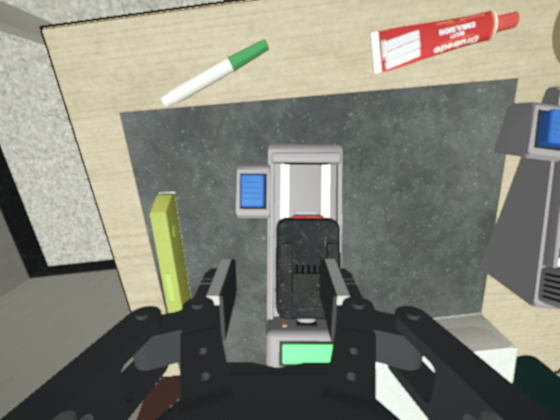

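The wrist view shows the gripper square to the green dock, with the key at about (253,191) and the pack front at about (308,217). The finger line runs across the pack, as perspective would give from this height. I'll check the fit against this view.

```bash
python3 - <<'E'
from h import *
from station import vision,readout
im=cv2.imread('pics/w1.png'); p=vision.camera_params('wrist'); print(p['vfov'],p['cx'],p['cy'],(-p['R'].T@p['t']).round(1))
w=[b for b in blobs(im,*BLUE) if b[0]>100]; g=blobs(im,*GREEN)[:2]; print(w,g)
v=[564.8,-217.1,-.1154]
for n,P in dict(key=KEY,stopL=[-62,36,12],stopR=[-62,-36,12],footL=[-74,40,12],packtop=[0,0,39.5],packL=[0,34,39.5],packR=[0,-34,39.5],lampfrontL=[127,26,50],lampfrontR=[127,-26,50]).items():
    print(n,proj(p,deckR(v[2])@np.array(P,float)+[v[0],v[1],48]).round(1))
G={'scene':(361.96,246.18),'top':(394,157.36)};B={'scene':(319.89,302.79),'top':(403.38,219.67),'wrist':min(w,key=lambda t:abs(t[1][0]-253))[1]}
obs=[(vision.camera_params(c),KEY,np.array(B[c])) for c in B]+[(vision.camera_params(c),LAMP,np.array(G[c])) for c in G]
r=least_squares(lambda v:np.concatenate([proj(q,deckR(v[2])@L+[v[0],v[1],48])-o for q,L,o in obs]),v);print(r.x,r.fun.round(1))
cv2.imwrite('pics/w1c.png',cv2.resize(im[130:300,215:365],None,fx=3.5,fy=3.5,interpolation=cv2.INTER_CUBIC))
E
```

```text
71.20924361447268 277.59789564226764 214.50549085187848 [ 452.4 -234.2  372.6]
[(np.int32(804), array([252.44776119, 190.5       ])), (np.int32(767), array([549.14732725, 129.17601043]))] []
key [249.8 192. ]
stopL [335.9 163.5]
stopR [272.1 163.6]
footL [339.4 152.9]
packtop [306.4 218.9]
packL [339.3 218.8]
packR [273.5 218.9]
lampfrontL [333.6 346.4]
lampfrontR [281.4 346.4]
[ 5.64855730e+02 -2.15422231e+02 -1.31182358e-01] [-1.3 -2.1  0.4  0.3 -0.6  0.5 -0.5 -0.   0.5 -0.1]
```

View pics/w1c.png

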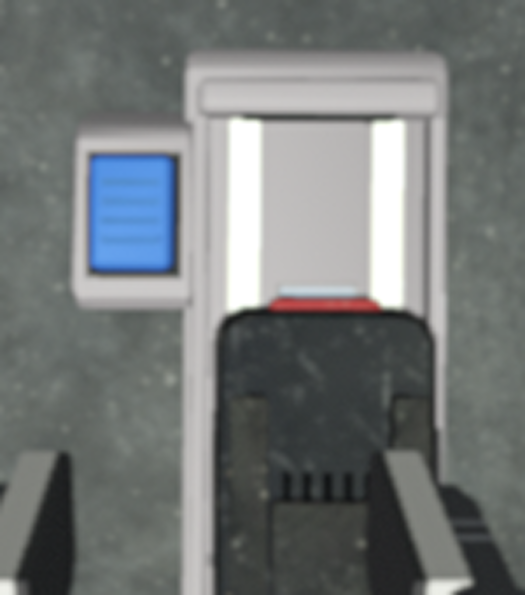

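```bash
python3 -m pendant '[[[-0.003,0,0.018,0],[0,0,0.018,0],[0,0,0.018,0],[0,0,0.018,0],[0,0,0.018,0],[0,0,0.018,0],[0,0,0.018,0],[0,0,0.018,0],[0,0,0,0],[0,0,0,0]]]'
python3 - <<'E'
from station import vision
import cv2,numpy as np
im=vision.get_image('wrist')[:,:,::-1]; s=vision.get_image('scene')[:,:,::-1]
a=cv2.resize(im[100:340,150:410],(650,600)); cv2.imwrite('pics/w2.png',a)
cv2.imwrite('pics/s2.png',cv2.resize(s[210:350,270:410],(600,600),interpolation=cv2.INTER_CUBIC))
E
```

```text
time: 4.6
tcp_pos: [534.0, -243.4, 87.4]
orientation: [-0.18, -3.136, -0.0]
wrist_force: [0.2, -0.1, 0.4]
opening: 44.6
grip_force: 0.0
```

View pics/w2.png

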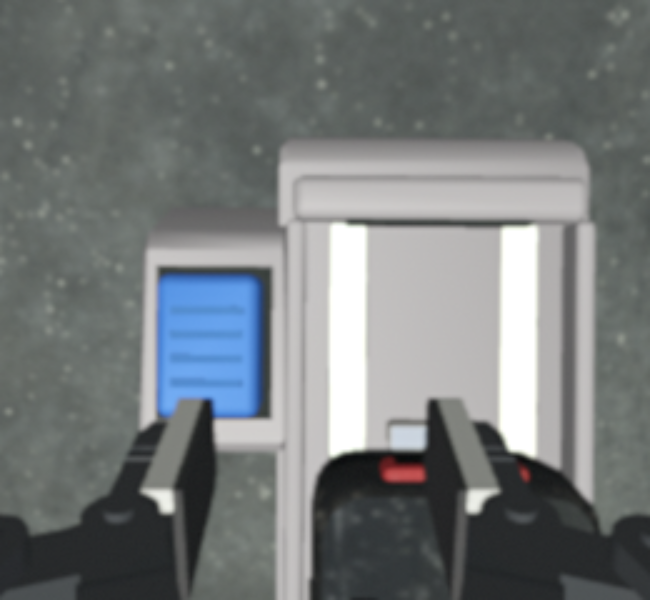

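View pics/s2.png

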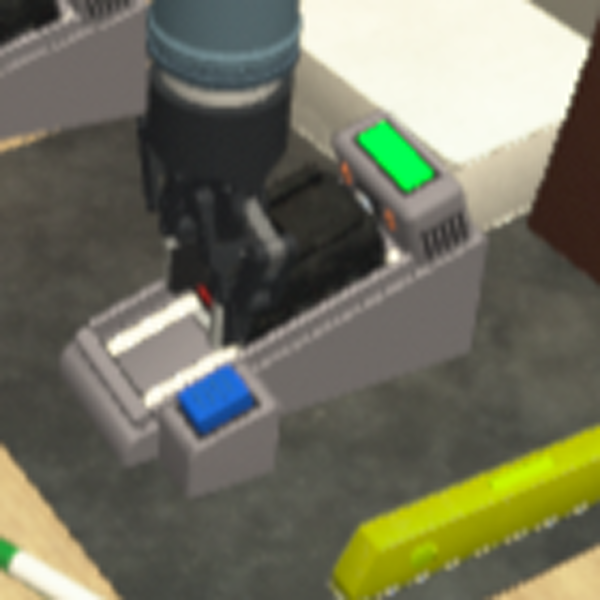

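The key, pack and catch all line up. Now I project the finger tip corners into this view to find the true tip size and offset.

```bash
python3 - <<'E'
from h import *
from station import vision,readout
from scipy.spatial.transform import Rotation as Ro
s=readout.get_state(); R=Ro.from_rotvec(s['orientation']).as_matrix(); p=vision.camera_params('wrist')
f=lambda X:(proj(p,X)-[150,100])*2.5
for x in (-11,11):
  for y in (-37,-30,-22.3,22.3,30,37):
    print(x,y,[f(s['tcp_pos']+R@np.array([x,y,z])).round(0).tolist() for z in (0,-5,-10)])
v=[564.9,-215.5,-.118]
print([f(deckR(v[2])@np.array(P,float)+[v[0],v[1],48]).round(0).tolist() for P in ([-47,-73,24],[-11,-47,24],[-62,36,12],[-62,-36,12],[0,0,39.5],[-7,-13,8],[-7,13,8])])
E
```

```text
-11 -37 [[152.0, 478.0], [147.0, 491.0], [142.0, 504.0]]
-11 -30 [[184.0, 478.0], [180.0, 491.0], [175.0, 504.0]]
-11 -22.3 [[219.0, 478.0], [216.0, 491.0], [212.0, 504.0]]
-11 22.3 [[420.0, 478.0], [423.0, 491.0], [427.0, 504.0]]
-11 30 [[455.0, 478.0], [459.0, 491.0], [464.0, 504.0]]
-11 37 [[487.0, 478.0], [492.0, 491.0], [497.0, 504.0]]
11 -37 [[145.0, 387.0], [139.0, 398.0], [134.0, 409.0]]
11 -30 [[178.0, 387.0], [173.0, 398.0], [169.0, 409.0]]
11 -22.3 [[214.0, 387.0], [211.0, 398.0], [207.0, 409.0]]
11 22.3 [[425.0, 387.0], [428.0, 398.0], [432.0, 409.0]]
11 30 [[461.0, 387.0], [465.0, 398.0], [470.0, 409.0]]
11 37 [[494.0, 387.0], [500.0, 398.0], [505.0, 409.0]]
[[154.0, 276.0], [258.0, 422.0], [577.0, 221.0], [304.0, 220.0], [460.0, 484.0], [389.0, 426.0], [486.0, 426.0]]
```

```bash
python3 -m pendant '[[[0,0,0.005,0],[0,0,0.005,0],[0,0,0.004,0],[0,0,0.004,0],[0,0,0.003,0],[0,0,0.002,0],[0,0,0.002,0],[0,0,0.001,0],[0,0,0,0],[0,0,0,0]]]'
python3 -m pendant '[[[0,0,0.001,0],[0,0,0.001,0],[0,0,0.001,0],[0,0,0.001,0],[0,0,0.001,0],[0,0,0.001,0],[0,0,0,0],[0,0,0,0],[0,0,0,0],[0,0,0,0]]]'
```

```text
time: 5.7
tcp_pos: [534.2, -243.6, 61.5]
orientation: [0.179, 3.136, -0.001]
wrist_force: [0.8, -0.5, 1.6]
opening: 44.8
grip_force: 0.8
time: 6.7
tcp_pos: [532.4, -243.0, 54.7]
orientation: [-0.179, -3.133, -0.002]
wrist_force: [-3.6, 0.5, 5.5]
opening: 45.3
grip_force: 3.8
```

```bash
python3 - <<'E'
from station import vision,readout
import cv2
for i in range(2):
    s=readout.get_state(); print(s['tcp_pos'].round(1),s['wrist_force'].round(1),s['moment'].round(2))
    im=vision.get_image('wrist')[:,:,::-1]
cv2.imwrite('pics/w3.png',cv2.resize(im[100:340,150:410],(650,600)))
E
```

```text
[ 532.4 -243.    54.7] [-3.6  0.5  5.5] [-0.05  0.63  0.14]
[ 532.4 -243.    54.6] [-4.7 -0.5  5. ] [-0.02  0.61  0.21]
```

View pics/w3.png

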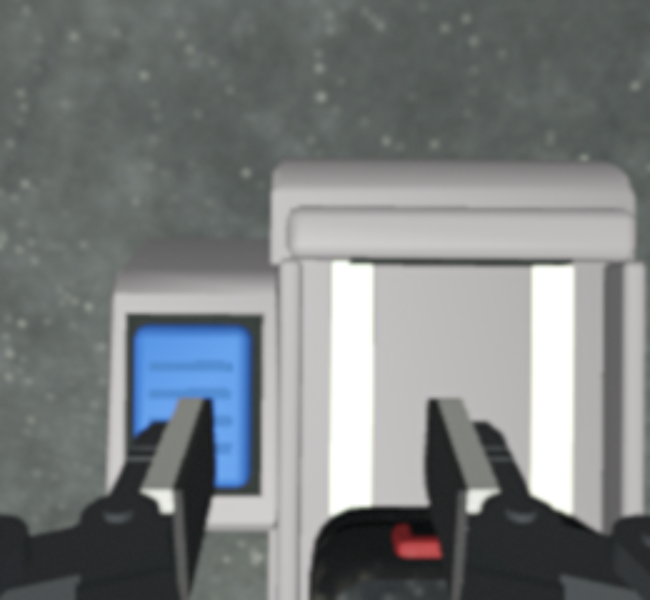

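```bash
python3 - <<'E'
from h import *
from station import vision
p=vision.camera_params('wrist'); f=lambda P:((proj(p,deckR(-.118)@np.array(P,float)+[564.9,-215.5,48])-[150,100])*2.5).round(0).tolist()
print('stop',f([-62,-36,12]),f([-62,36,12]))
for x in (0,-2,-4,-6): print('pack top',x,f([x,-20,39.5]),f([x,-20,37]))
for t in (24,20,16,14): print('key',t,f([-47,-73,t]),f([-11,-47,t]))
print('catch',f([-7,-13,8]),f([-7,-13,0]))
E
```

```text
stop [298.0, 266.0] [623.0, 267.0]
pack top 0 [380.0, 599.0] [379.0, 593.0]
pack top -2 [381.0, 588.0] [379.0, 582.0]
pack top -4 [381.0, 577.0] [379.0, 572.0]
pack top -6 [381.0, 566.0] [379.0, 561.0]
key 24 [116.0, 336.0] [242.0, 513.0]
key 20 [121.0, 335.0] [244.0, 507.0]
key 16 [126.0, 334.0] [246.0, 502.0]
key 14 [128.0, 333.0] [247.0, 499.0]
catch [399.0, 509.0] [396.0, 499.0]
```

```bash
python3 - <<'E'
from h import *
from station import vision
p=vision.camera_params('wrist'); p0=dict(p); C=-p['R'].T@p['t']; p0['t']=-p['R']@(C+[1.6,-.4,32.8])
for q in (p0,p):
    f=lambda P:((proj(q,deckR(-.118)@np.array(P,float)+[564.9,-215.5,48])-[150,100])*2.5).round(0).tolist()
    print([(x,z,f([x,-20,z])[1]) for x in (0,-4,-8) for z in (0,8,20)],f([-7,0,8]))
E
```

```text
[(0, 0, 451.0), (0, 8, 458.0), (0, 20, 468.0), (-4, 0, 437.0), (-4, 8, 443.0), (-4, 20, 453.0), (-8, 0, 422.0), (-8, 8, 428.0), (-8, 20, 437.0)] [436.0, 432.0]
[(0, 0, 529.0), (0, 8, 540.0), (0, 20, 560.0), (-4, 0, 512.0), (-4, 8, 523.0), (-4, 20, 541.0), (-8, 0, 495.0), (-8, 8, 505.0), (-8, 20, 522.0)] [457.0, 509.0]
```

The pack has been released and caught: its contour is now about 5 mm down the ramp, resting on the finger (Fx about -4 N). The key is down. I'll let it down slowly along the slope.

```bash
python3 -m pendant '[[[0.002,0,0.0004,0],[0.003,0,0.0008,0],[0.004,0,0.001,0],[0.004,0,0.001,0],[0.004,0,0.0012,0],[0.004,0,0.0012,0],[0.004,0,0.0012,0],[0.004,0,0.0012,0],[0.004,0,0.0012,0],[0.004,0,0.0012,0]]]'
python3 - <<'E'
from h import *
from station import vision,readout
im=vision.get_image('wrist')[:,:,::-1]; cv2.imwrite('pics/w4.png',cv2.resize(im[100:340,150:410],(650,600)))
p=vision.camera_params('wrist');s=readout.get_state();print(s['tcp_pos'].round(1),s['wrist_force'].round(1))
f=lambda P:((proj(p,deckR(-.118)@np.array(P,float)+[564.9,-215.5,48])-[150,100])*2.5).round(0).tolist()
print([(x,f([x,-20,0]),f([x,-20,39.5])) for x in (-5,-25,-35,-45,-55)],f([-62,0,12]))
E
```

```text
time: 7.8
tcp_pos: [496.4, -238.8, 44.3]
orientation: [-0.18, -3.135, -0.001]
wrist_force: [0.0, -0.1, 0.7]
opening: 45.1
grip_force: 0.2
[ 495.7 -238.5   44. ] [-1.7  0.6 -0. ]
[(-5, [365.0, 667.0], [379.0, 777.0]), (-25, [365.0, 583.0], [379.0, 669.0]), (-35, [365.0, 542.0], [379.0, 615.0]), (-45, [365.0, 500.0], [379.0, 561.0]), (-55, [365.0, 458.0], [379.0, 507.0])] [459.0, 439.0]
```

View pics/w4.png

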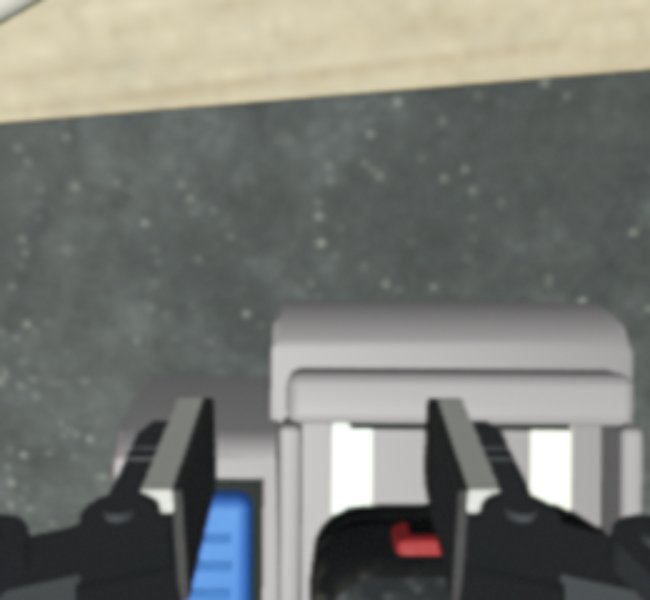

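The pack is following the finger. Its contour is still at y≈508, so its front is at x≈-43 and about 19 mm remain.

```bash
python3 -m pendant '[[[0.002,0,0.0004,0],[0.002,0,0.0004,0],[0.002,0,0.0004,0],[0.002,0,0.0004,0],[0.002,0,0.0004,0],[0.002,0,0.0004,0],[0.002,0,0.0004,0],[0.002,0,0.0004,0],[0.002,0,0.0004,0],[0.002,0,0.0004,0]]]'
python3 -m pendant '[[[0.002,0,0.0002,0],[0.002,0,0,0],[0.002,0,0,0],[0.003,0,0,0],[0.003,0,0,0],[0.003,0,0,0],[0,0,0,0],[0,0,0,0],[0,0,0,0],[0,0,0,0]]]'
python3 - <<'E'
from h import *
from station import vision,readout
im=vision.get_image('wrist')[:,:,::-1]; cv2.imwrite('pics/w5.png',cv2.resize(im[100:340,150:410],(650,600)))
p=vision.camera_params('wrist');s=readout.get_state();print(s['tcp_pos'].round(1),s['wrist_force'].round(1))
f=lambda P:((proj(p,deckR(-.118)@np.array(P,float)+[564.9,-215.5,48])-[150,100])*2.5).round(0).tolist()
print([(x,f([x,-20,0]),f([x,-20,12]),f([x,-20,39.5])) for x in (-45,-55,-62)],f([-62,0,12]))
E
```

```text
time: 8.85
tcp_pos: [477.4, -237.1, 41.0]
orientation: [0.18, 3.136, -0.0]
wrist_force: [-0.4, -0.5, 0.9]
opening: 45.0
grip_force: 0.0
time: 9.85
tcp_pos: [462.6, -235.3, 40.7]
orientation: [0.179, 3.136, -0.0]
wrist_force: [-0.5, 0.4, -0.1]
opening: 44.7
grip_force: 0.0
[ 462.6 -235.3   40.7] [-0.4 -0.1 -0.4]
[(-45, [366.0, 622.0], [369.0, 646.0], [379.0, 715.0]), (-55, [366.0, 582.0], [369.0, 603.0], [379.0, 663.0]), (-62, [366.0, 554.0], [369.0, 573.0], [379.0, 627.0])] [455.0, 573.0]
```

View pics/w5.png

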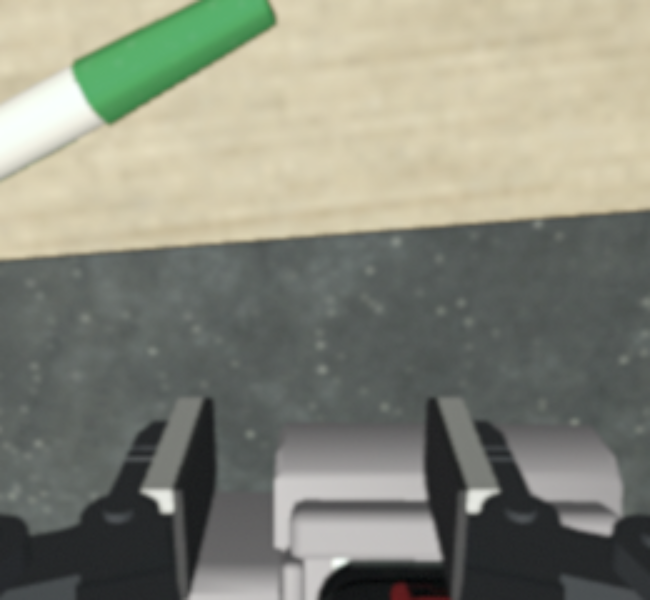

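The pack appears to be against the stop (edges meet at y≈560) and the finger is free of it. I'll lift clear and check.

```bash
python3 -m pendant '[[[0.003,0,0,0],[0.003,0,-0.005,0],[0.003,0,-0.015,0],[0,0,-0.03,0],[0,0,-0.03,0],[0,0,-0.03,0],[0,0,-0.03,0],[0,0,-0.02,0],[0,0,0,0],[0,0,0,0]]]'
python3 - <<'E'
from h import *
from station import vision,readout
im=vision.get_image('wrist')[:,:,::-1]; s=vision.get_image('scene')[:,:,::-1]
cv2.imwrite('pics/e.png',np.hstack([cv2.resize(im[170:420,190:370],(396,550)),cv2.resize(s[200:340,270:370],(393,550),interpolation=cv2.INTER_CUBIC)]))
st=readout.get_state();print(st['time'],st['tcp_pos'].round(1),st['wrist_force'].round(1))
E
```

```text
time: 10.9
tcp_pos: [453.4, -234.2, 200.7]
orientation: [0.18, 3.136, -0.001]
wrist_force: [0.0, 0.1, -0.5]
opening: 44.7
grip_force: 0.0
11.0 [ 452.7 -233.6  199.3] [-1.3 -0.   0. ]
```

View pics/e.png

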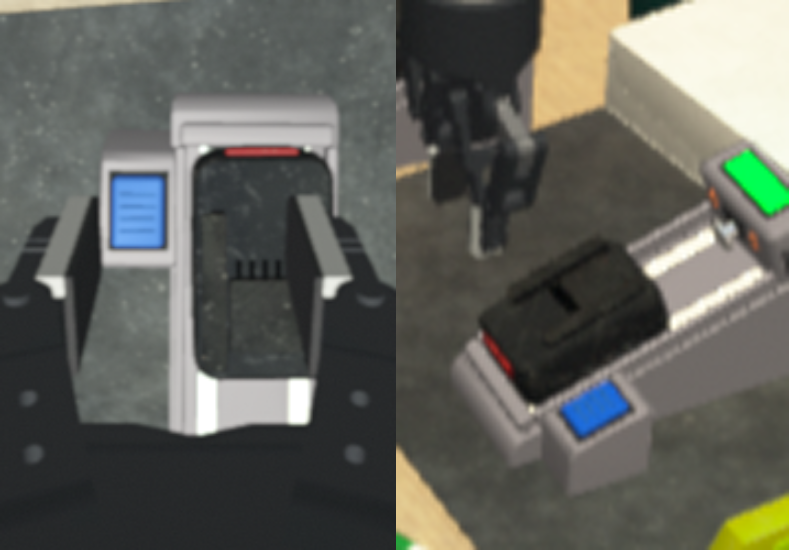

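The pack lies flat against the stop, the key is still down, and the robot is clear.

```bash
python3 -c "
from station import ticket
print(ticket.sign_off())"
```

```text
the job is handed in; nothing more can be done
None
```

The green dock's pack was released, caught on the finger and let down slowly to the stop, where it now lies with the robot clear; the amber dock was not touched, and the job is handed in after about 11 s of robot time.

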